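# Fit a filter capsule to the free push-fit air outlet and open its valve

## Robot

A 6-joint arm with a two-finger parallel gripper is mounted at the origin on the work surface. World frame = base frame: x ahead of the robot, y to its left, z up, the work surface at z = 0. Lengths are in m, angles in rad, forces in N, time in s.
With the tool pointing down it reaches from about 0.35 to 0.975 m from the base axis. Payload 4.9 kg.
Tool frame: the origin (TCP) lies at the very end of the fingers, on their centre line; the grasp point (between the pads) lies 19 mm behind it (pinch_z is the distance from the TCP to the grasp point, in m); z points along the fingers, y is the line along which they close (so a half turn about z gives the same grasp; the last joint's range is limited). The gripper opens to 85 mm and grips with 20 to 120 N. Pads are 22 mm wide; open, the fingers measure 114 mm over their backs; the gripper's body (76 mm by 85 mm) begins 54 mm behind the grasp point. The pads swing forward as they close: fully open they stand 13 mm farther back than shut.
Start: joints at [-0.119, 0.053, 1.613, -0, 1.476, -0.119], TCP at [0.625, 0, 0.231] pointing down, gripper open.
Joint ranges: [-3.01, 3.01], [-1.01, 2.22], [0.06, 2.58], [-1.02, 4.17], [0.09, 2.62], [-3.14, 3.14]. Speed limits (rad/s): [2.57, 2.57, 3.14, 3.14, 3.14, 3.14].

## Interface

Orientations are given as a unit quaternion [w, x, y, z].
In Python, from plant import * gives the robot as it stands. The module is installed in compiled form; this text tells all that it offers.
- The arm moves only by the tool play_rows, never from a script. Its arguments are lists of equal length, an entry for each row: "linear": the shift along the world's x, y, z in m, a list of three; "turn": the turn about the world's z in degrees. A call has 1 to 8 rows; each row shifts and turns the commanded pose from where the row before left it; what a row does not reach is not made up. A row lasts 1/8 s, in which the tool goes at most 62.5 mm and 10.7 degrees, less where a joint would pass 70% of its speed; a pose out of reach is approached as far as the arm can. A call is refused whole if a number of a shift passes 0.0625 or a number of a turn 10.7, either way. A call with a gripper value outside its range is refused whole. "hand" is the finger opening in m, from 0 to 0.0854, set as the call begins (left out, the last holds). The fingers move at their own pace and stop on an object; the grip force is fixed at half the most. Time passes only in rows, so rows that do not move let the fingers close. It gives the time, the measured TCP pose, the force, the opening and the grip force at its end, in the units of the state.
- state(): the state, without advancing time (a new reading comes with each control period).
- grab_frame(name): name is "scene" or "side" or "wrist"; returns the picture (400x640x3 uint8, red, green, blue); there is no depth.
- camera_info(name): a dict with "camera_matrix" (3x3 intrinsics, pixels), "origin" and "attitude" of the camera in the world; the wrist camera has in their place "mount" (4x4, takes a point from camera to tool coordinates, whose origin is the TCP and whose axes are the flange's). Camera axes: x right, y down, z forward; pixel columns grow to the right and rows downward; lengths in m; the calibration is good to about 2 mm. The wrist camera is an equidistant fisheye: a pixel r from the principal point sees the ray r / f radians off the axis. A picture is of the moment at which its call begins: read the wrist's pose just before it. camera_info takes no time and is no camera call.
- job_done(): hands the job in; it is judged then, once.
Trained networks look in the newest picture that a camera, given by its name, has taken for a name from the list of things; names that differ only in an ending like _2 or _b are one class to them, and where a whole thing is asked for, a point or a joint stands for the part that bears it (a point fixed in the world has none). Each returns a list of dicts, best first, with "p" (0 to 1); they miss things now and then, are a little off and sometimes report something else, mostly with a low value. They report only what shows in the picture. A call takes as long as a camera call. They do not tell look-alikes from the thing itself.
- trace(camera, thing): "region" (400x640 bool, what is visible of it) and "location" ([column, row] in pixels, amid what is visible of it).
The state is a dict: "time": time; "joint_pos": joint angles; "joint_vel": joint speeds; "joint_efforts": joint torques, N m; "tool_pos": TCP position; "tool_rot": TCP orientation; "contact_force": force on the tool from outside, world axes, zero at the start; "ft_torque": the same for the moment, N m; "gripper_width": opening from 0.0 (shut) to 1.0 (fully open); "grasp_force": force on a finger pad.
Only numpy, scipy, OpenCV 4.12 (cv2) and the standard library are available. Lean on these libraries where they do the work, as an engineer would, in place of code of your own. Each camera call takes 0.05 s, during which the arm holds its last target. There are 200 camera calls.

## Task

Take the spare filter capsule out of the rack and push its stem straight down into the free push-fit outlet of the air manifold, past the rubber seal, firmly but without forcing it, until it bottoms on the tube stop. Keep that outlet's valve shut until the filter is fully home, then turn its handle fully open, in line with the valve. Let go, and leave the other outlets, the plug and the things on the bench alone.

Things in the scene. Friction and masses are not known exactly. Their poses are not given: they have to be found in the camera images.
- filter_center (a point): Spare white filter capsule (about 60 g) standing stem down in the rack; this point is the centre of its round body, 40 mm in diameter (41 at two thin ribs near its ends) and 50 mm tall, 25 mm above and below this point. A 17 mm nipple stands on top, a rigid stem, 34 mm long and 12 mm in diameter, points down. z: up its axis
- filter_tip (a point): Tip of that capsule's stem, on its axis, 59 mm below the body's centre; z up. The last 5 mm of the stem taper to 9 mm in diameter. A thin grey line round the stem, 22 mm from the tip, comes level with the outlet's mouth when the stem is fully home
- outlet_mouth (a point): Centre of the mouth of the free outlet, the only one of three with an open hole: a white push-fit elbow, 25 mm in diameter, pointing straight up, with a grey collet ring (21 mm) on top, 72 mm above the bench. The mouth narrows from 16 mm to a 13 mm bore within 3.5 mm. z: the bore's axis, up; x: level, along its valve to the manifold's bar; y: along the bar
- outlet_stop (a point): Tube stop, the hard bottom of the free outlet's bore, on its axis, 22 mm below the mouth, axes as at the mouth; the force rises steeply when the stem lands on it. The seal holds the stem when it is let go. Pushed down, the outlet and its valve, screwed into the bar, give by about 1 mm for every 7 N and spring back, so the measured place of the stop does not tell when the stem is home
- valve (a joint): Handle of the free outlet's ball valve: 0 = shut (it points along y of outlet_mouth), 1.571 = fully open (it points along x, away from the outlet, over the bar), a stop at each end. It starts within 0.2 of shut, turns clockwise seen from above, stays where left and needs about 2.5 N at the grip point
- valve_pivot (a point): Vertical axis of that handle, at the handle's mid-height, 68 mm above the bench, 90 mm from the outlet's axis along x of outlet_mouth
- valve_grip (a point): Grip point on that handle, 50 mm from its pivot. The handle is a straight grey lever, 10 mm wide and 12 mm high (6 mm above and below this point), ending 65 mm from the pivot; 10 mm are free between it and the bar below when it is open
- rack: White block fixed on the bench, 170 (x) x 60 x 45 mm, origin under its centre, three holes of 16 mm along its x at -50, 0 and 50 mm; the filter stands in one outer hole and a plug in the other (which is which varies), the middle hole is empty
- plug_top (a point): Top of the spare grey plug in the rack's other outer hole (head 22 mm in diameter, 6 mm high); leave it there
- valve_fitted (a joint): Handle of the outlet that carries the fitted filter, same handle and values as the free outlet's valve; it is open, leave it
- valve_plugged (a joint): Handle of the plugged outlet, same handle and values; it is shut, leave it
- bottle: Amber bottle, 56 mm in diameter, 110 mm tall, origin under its centre; leave it standing
- tipbox: Closed pipette-tip box, 85 x 120 x 61 mm, origin under its centre; leave it
- timer: White bench timer lying flat, 60 x 75 x 23 mm, origin under its centre; leave it
- outlet_seal (a point): Rubber seal ring in the free outlet's bore, 15.5 mm below the mouth, narrower than the stem. Pushing the stem through takes a force rising to about 10 to 18 N while its tip is 17 to 21 mm below the mouth; past that the drag is about 8 to 14 N. A push of 25 N is met only on the stop
- manifold: The manifold, fixed on the bench: an aluminium bar 310 mm long (y), 40 mm thick, top 52 mm above the bench, centred 125 mm along x from the line of its three outlets. Origin: on the bench under the middle outlet; outlets are 90 mm apart along y, in any order: the free one, one with a filter fitted (its nipple ends 151 mm above the bench), one with a plug
- fitting: The rigid push-fit end of the free outlet (elbow end, bore, grey collet ring, tube stop), 25 mm in diameter, from 18 to 72 mm above the bench; origin on the bench under the bore's axis. It can swivel about its own upright axis
Mind the look-alikes: they are no part of the job. Leave any green or red look-alike of the part that bears filter_center alone.

How it is judged:
On the way, in this order (a step that is already met when the one before it is completed fails the run):
1. the filter's stem is pushed home in the free outlet, against the tube stop (z of filter_tip in the frame of outlet_stop below 0.0015 m and horizontal distance between filter_tip and outlet_stop below 0.003 m and angle between the z axis of filter_tip and the z axis of outlet_stop, either way round below 0.08 rad), for 0.2 s.
2. the free outlet's valve is turned fully open (value of joint valve above 1.42 rad), for 0.2 s.
At the end, for the whole second after the job is handed in: The filter's stem stands in the free outlet with its tip within 1.5 mm of the tube stop and 3 mm of the bore's axis, upright within 0.08 rad, and that outlet's valve is open (above 1.42 rad) (all of step 1 and value of joint valve above 1.42 rad and distance between filter_tip and outlet_stop below 0.004 m); the robot touches nothing.
It fails at once if the filter is forced: it presses on the rigid parts of the free outlet (collet ring, bore, tube stop) with more than 35 N (contact force between filter and fitting above 35 N).
It fails at once if the free outlet's valve is opened (past 0.4 rad) while the filter is not home (tip more than 4 mm above the stop or to the side) (value of joint valve above 0.4 rad and distance between filter_tip and outlet_stop above 0.004 m).
It fails at once if another outlet's valve is moved (value of joint valve_fitted below 1.2 rad or value of joint valve_plugged above 0.35 rad).
It fails at once if the plug, the bottle, the tip box or the timer is moved by more than 20 mm (distance of any of plug_top, bottle, tipbox, timer from where it was at the start of the episode above 0.02 m).
It also fails if it takes over 72 s, if anything falls off the work surface, if the arm or the gripper's body presses on something with over 40 N, if the wrist force passes 120 N, or if a joint passes its speed limit or range.

## Working session

There is one attempt and no reset: what is moved stays moved. The work goes in short steps, Python scripts to look and compute and a tool call to move; the robot and the scene stay as the last step left them, time stands still between calls to the robot, and variables do not carry over. Pictures are saved under pics/ and viewed, at most 10 in all, crops included, and the job is handed in when it is done.

Besides the shell and the picture viewer there is one more tool, called as name(argument=value, ...), one argument or row to a line, values as JSON. play_rows: Moves the arm, as the interface text tells. Its arguments: {"type":"object","properties":{"linear":{"type":"array","items":{"type":"array","items":{"type":"number"}}},"turn":{"type":"array","items":{"type":"number"}},"hand":{"type":"number"}},"required":["linear","turn"]}

```bash
mkdir -p pics
cat > h.py <<'E'
from plant import *
import numpy as np, cv2
from scipy.spatial.transform import Rotation as R
def rot(a):
    a=np.array(a,float)
    return a if a.shape==(3,3) else R.from_quat(a,scalar_first=True).as_matrix()
def ray(cam,px,st=None):
    ci=camera_info(cam);K=np.array(ci["camera_matrix"])
    x=(px[0]-K[0,2])/K[0,0];y=(px[1]-K[1,2])/K[1,1]
    if cam=="wrist":
        r=np.hypot(x,y);d=np.array([x/r*np.sin(r),y/r*np.sin(r),np.cos(r)]) if r>1e-9 else np.array([0,0,1.])
        M=np.array(ci["mount"]);Rt=rot(st["tool_rot"])
        return Rt@M[:3,3]+np.array(st["tool_pos"]),Rt@M[:3,:3]@d
    return np.array(ci["origin"]),rot(ci["attitude"])@np.array([x,y,1.])
def atz(cam,px,z,st=None):
    o,d=ray(cam,px,st);return o+d*(z-o[2])/d[2]
def tri(rs):
    A=0;b=0
    for o,d in rs:
        d=d/np.linalg.norm(d);P=np.eye(3)-np.outer(d,d);A=A+P;b=b+P@o
    return np.linalg.solve(A,b)
def proj(cam,X,st=None):
    ci=camera_info(cam);K=np.array(ci["camera_matrix"])
    if cam=="wrist":
        M=np.array(ci["mount"]);p=rot(st["tool_rot"]).T@(np.array(X)-st["tool_pos"]);p=M[:3,:3].T@(p-M[:3,3])
        rr=np.hypot(p[0],p[1]);t=np.arctan2(rr,p[2]);x,y=p[0]/rr*t,p[1]/rr*t
    else:
        p=rot(ci["attitude"]).T@(np.array(X)-np.array(ci["origin"]));x,y=p[0]/p[2],p[1]/p[2]
    return np.array([K[0,0]*x+K[0,2],K[1,1]*y+K[1,2]])
E
python3 - <<'E'
from h import *
np.set_printoptions(precision=4,suppress=True)
s=state();print(s)
for c in("scene","side","wrist"):
    f=grab_frame(c);cv2.imwrite(f"pics/{c}0.png",f[:,:,::-1]);print(c,camera_info(c))
    for t in("filter_center","outlet_mouth","valve","plug_top","rack","manifold","fitting","bottle","tipbox"):
        print(c,t,[(round(d["p"],2),np.round(d["location"]).tolist(),int(d["region"].sum())) for d in trace(c,t)])
E
```

```text
{'time': 0.0, 'joint_pos': array([-0.119 ,  0.0534,  1.6143, -0.    ,  1.476 , -0.119 ]), 'joint_vel': array([-0.0007, -0.0012, -0.0008,  0.0018, -0.0005,  0.0003]), 'joint_efforts': array([  0.0003, -39.367 , -37.0176,  -0.0002,   0.0069,  -0.    ]), 'tool_pos': array([0.6244, 0.0001, 0.23  ]), 'tool_rot': array([-0.0008,  0.7071,  0.7071, -0.0007]), 'contact_force': array([-0.5503, -0.7488, -0.0368]), 'ft_torque': array([-0.0083, -0.034 ,  0.0186]), 'grasp_force': 0.0, 'gripper_width': 1.0035296976490922}
scene {'camera_matrix': array([[407.314 ,   0.    , 318.6829],
       [  0.    , 407.314 , 192.5314],
       [  0.    ,   0.    ,   1.    ]]), 'origin': array([ 1.2022, -0.4533,  0.7921]), 'attitude': array([-0.3588,  0.8155,  0.413 , -0.1889])}
scene filter_center [(0.74, [392.0, 139.0], 208), (0.74, [415.0, 131.0], 275), (0.65, [367.0, 131.0], 224), (0.44, [292.0, 249.0], 3071)]
scene outlet_mouth [(0.57, [315.0, 200.0], 466)]
scene valve [(0.6, [330.0, 197.0], 113)]
scene plug_top [(0.58, [394.0, 138.0], 208), (0.44, [329.0, 196.0], 167)]
scene rack [(0.96, [404.0, 163.0], 1084
[... 1061 characters left out ...]
 281.0], 2914)]
wrist {'camera_matrix': array([[309.7069,   0.    , 321.9546],
       [  0.    , 309.7069, 197.4061],
       [  0.    ,   0.    ,   1.    ]]), 'mount': array([[-0.0002, -0.9538, -0.3003,  0.0759],
       [ 1.    , -0.0003,  0.0003,  0.0005],
       [-0.0004, -0.3003,  0.9538, -0.1413],
       [ 0.    ,  0.    ,  0.    ,  1.    ]])}
wrist filter_center []
wrist outlet_mouth [(0.71, [260.0, 175.0], 2734), (0.32, [205.0, 189.0], 604)]
wrist valve [(0.57, [279.0, 153.0], 961)]
wrist plug_top []
wrist rack [(0.25, [278.0, 152.0], 803)]
wrist manifold [(0.94, [328.0, 215.0], 7639)]
wrist fitting [(0.71, [203.0, 188.0], 574)]
wrist bottle []
wrist tipbox [(0.78, [392.0, 8.0], 1150)]
```

Run:
```python
import cv2,numpy as np
a,b,c=[cv2.imread(f"pics/{k}0.png") for k in("scene","side","wrist")]
cv2.imwrite("pics/m1.png",cv2.resize(a[70:320,120:520],(800,500),interpolation=cv2.INTER_CUBIC))
cv2.imwrite("pics/m2.png",cv2.resize(b[140:390,150:550],(800,500),interpolation=cv2.INTER_CUBIC))
```

```text
(no output)
```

View pics/m1.png

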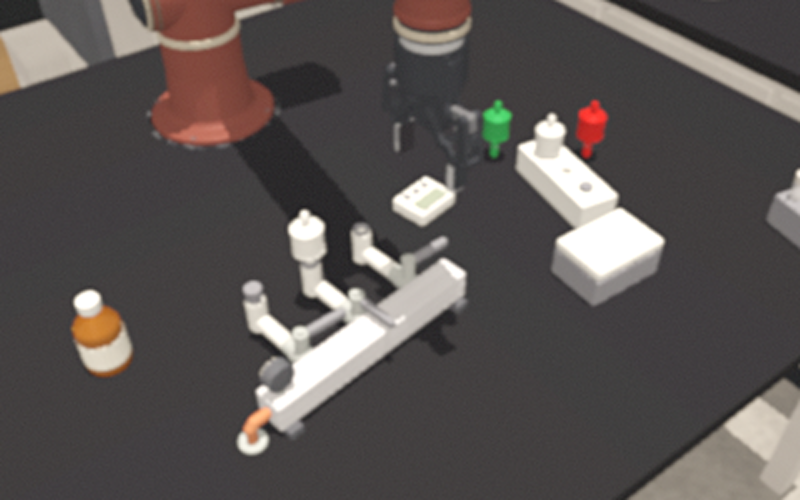

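View pics/m2.png

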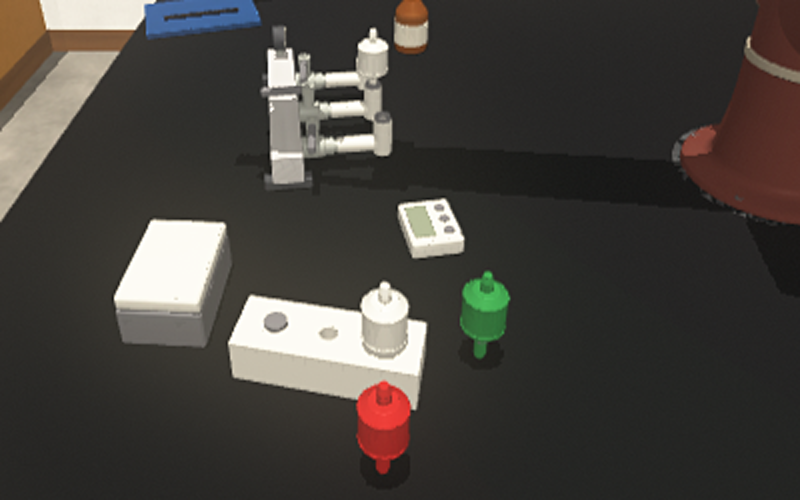

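View pics/wrist0.png

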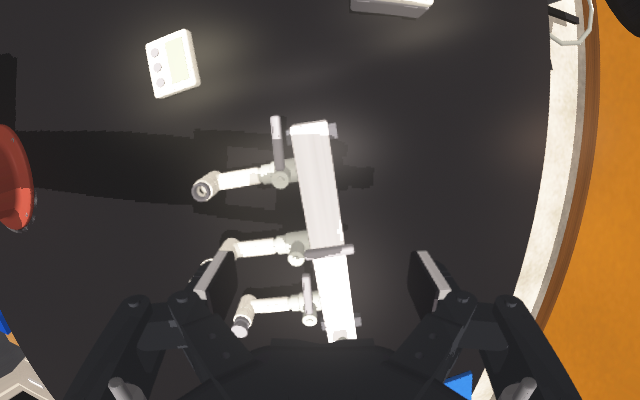

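The images agree on these candidates:

- **Capsules:** white stands in the rack at scene (392,139) and side (341,299). Green is at scene ~(368,132), and red at scene ~(416,132) and side (341,351); both are look-alikes. The fitted white filter is on the middle outlet.
- **Target filter:** the white one in the rack fits the description.
- **Free outlet:** the +y end one, at wrist (203,190), has the open hole. Its handle is at wrist (278,150), pointing along the bar.

Next I'll get rough positions.

Run:
```python
from h import *
np.set_printoptions(precision=4,suppress=True)
s=state()
import cv2
print("filter",tri([ray("scene",(392,139)),ray("side",(341,300))]))
g=lambda c,x,y:(c[0]+x/2,c[1]+y/2)
S=lambda x,y:(120+x/2,70+y/2); D=lambda x,y:(150+x/2,140+y/2)
print("green",tri([ray("scene",S(497,125)),ray("side",D(485,309))]))
print("red",tri([ray("scene",S(591,125)),ray("side",D(384,421))]))
print("plug",tri([ray("scene",S(586,187)),ray("side",D(276,320))]),atz("side",D(276,320),.051))
print("hole",atz("side",D(329,331),.045),"timer",atz("side",D(431,225),.02))
print("mouth wrist",atz("wrist",(203,190),.072,s),"side",atz("side",D(383,118),.072),"scene",atz("scene",S(361,229),.072))
for n,p in dict(pluggedM=(239,327),pivot=(281,180),pivotP=(309,321)).items(): print(n,atz("wrist",p,.074,s))
print("handle end",atz("wrist",(276,119),.074,s))
```

```text
filter [0.4906 0.3344 0.0692]
green [0.402  0.312  0.0584]
red [0.4929 0.4312 0.0582]
plug [0.5917 0.3201 0.0472] [0.589 0.322 0.051]
hole [0.5404 0.3281 0.045 ] timer [0.4369 0.1446 0.02  ]
mouth wrist [ 0.4992 -0.0104  0.072 ] side [ 0.491  -0.0027  0.072 ] scene [ 0.4983 -0.0132  0.072 ]
pluggedM [ 0.5187 -0.193   0.074 ]
pivot [0.5846 0.0002 0.074 ]
pivotP [ 0.6095 -0.1778  0.074 ]
handle end [0.5814 0.061  0.074 ]
```

play_rows(
  linear=[
    [-0.0625,0.003,0],
    [-0.0625,0.002,0],
    [0,0,0],
    [0,0,0],
  ],
  turn=[0,0,0,0],
  hand=0.06,
)

```text
time: 2.0
tool_pos: [0.5004, 0.005, 0.232]
tool_rot: [0.001, 0.707, 0.707, 0.001]
contact_force: [0.2, -0.1, 0.4]
gripper_width: 0.703
grasp_force: 0.0
```

```bash
cat > look.py <<'E'
from h import *
import sys
np.set_printoptions(precision=4,suppress=True)
n=sys.argv[1];s=state();f=grab_frame("wrist");cv2.imwrite(f"pics/{n}.png",f[:,:,::-1])
print(s["time"],s["tool_pos"],s["tool_rot"],s["contact_force"],s["gripper_width"])
for a in sys.argv[2:]:
    t,z=a.split(":")
    for d in trace("wrist",t):
        r=d["region"].astype(np.uint8);M=np.argwhere(r)[:,::-1];print(t,round(d["p"],2),np.round(d["location"]),len(M),M.min(0),M.max(0),atz("wrist",d["location"],float(z),s))
E
python3 look.py w1 outlet_mouth:.072 valve:.074 fitting:.072
python3 -c "
import cv2;a=cv2.imread('pics/w1.png');cv2.imwrite('pics/w1c.png',cv2.resize(a[100:300,200:480],(784,560),interpolation=cv2.INTER_CUBIC))"
```

```text
2.0 [0.5004 0.005  0.232 ] [0.0008 0.7071 0.7071 0.0006] [ 0.1637 -0.0839  0.426 ] 0.7025284469497158
outlet_mouth 0.91 [368. 179.] 2774 [304 121] [410 205] [0.5475 0.005  0.072 ]
outlet_mouth 0.22 [401. 162.] 816 [391 122] [411 191] [0.5809 0.0239 0.072 ]
valve 0.91 [399. 158.] 878 [391 121] [410 192] [0.5781 0.0276 0.074 ]
fitting 0.57 [313. 194.] 563 [304 174] [326 205] [ 0.4924 -0.0101  0.072 ]
fitting 0.53 [398. 161.] 849 [391 121] [410 192] [0.5781 0.0244 0.072 ]
```

View pics/w1c.png

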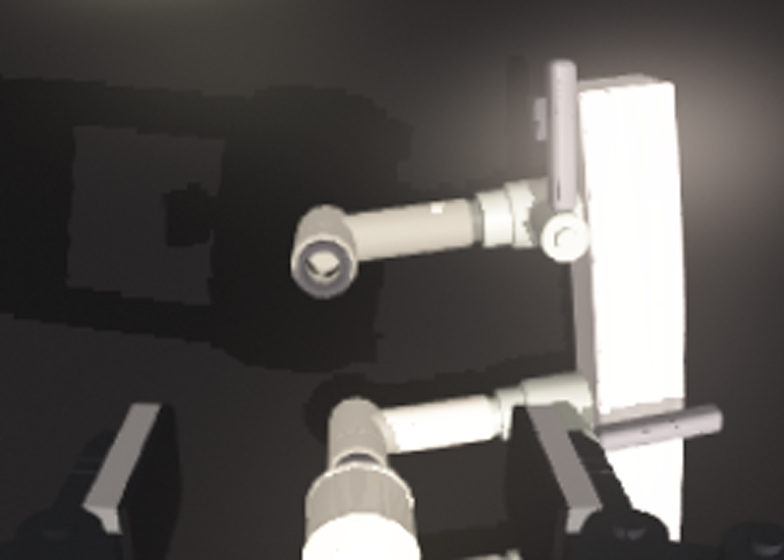

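The open hole is at wrist (316,194), the pivot at (402,185) and the handle tip at (401,122), so the handle is near shut. The fitted filter is below, at about (328,290). Next I'll compute positions and move over the rack, putting the filter at the same image spot.

Run:
```python
from h import *
np.set_printoptions(precision=4,suppress=True)
s=state()
for n,p,z in (("mouth",(315.9,194.4),.072),("pivot",(402.1,185),.076),("tip",(401.1,122.5),.074)): print(n,atz("wrist",p,z,s))
```

```text
mouth [ 0.4959 -0.0109  0.072 ]
pivot [0.5835 0.0003 0.076 ]
tip [0.5795 0.0634 0.074 ]
```

play_rows(
  linear=[
    [0,0.0625,0.02],
    [0,0.0625,0],
    [0,0.0625,0],
    [0,0.0625,0],
    [-0.01,0.06,0],
    [0,0.03,0],
    [0,0,0],
    [0,0,0],
  ],
  turn=[0,0,0,0,0,0,0,0],
)

```text
time: 3.2
tool_pos: [0.4906, 0.3417, 0.25]
tool_rot: [0.0, 0.707, 0.707, -0.0]
contact_force: [0.8, -0.1, -0.4]
gripper_width: 0.701
grasp_force: 0.0
```

```bash
python3 look.py w2 filter_center:.07 plug_top:.051 rack:.045
python3 -c "
import cv2;a=cv2.imread('pics/w2.png');cv2.imwrite('pics/w2c.png',cv2.resize(a[90:290,200:480],(784,560),interpolation=cv2.INTER_CUBIC))"
```

```text
3.2 [0.4906 0.3417 0.25  ] [ 0.0001  0.7072  0.707  -0.0004] [ 0.7519 -0.1424 -0.3911] 0.7011664903039488
filter_center 0.94 [329. 183.] 1402 [305 159] [343 203] [0.4982 0.3326 0.07  ]
filter_center 0.6 [322.  93.] 1257 [305  73] [345 111] [0.4916 0.4273 0.07  ]
plug_top 0.63 [406. 190.] 260 [398 181] [415 198] [0.5898 0.3192 0.051 ]
rack 0.72 [373. 176.] 5868 [293 140] [438 216] [0.5506 0.3348 0.045 ]
```

View pics/w2c.png

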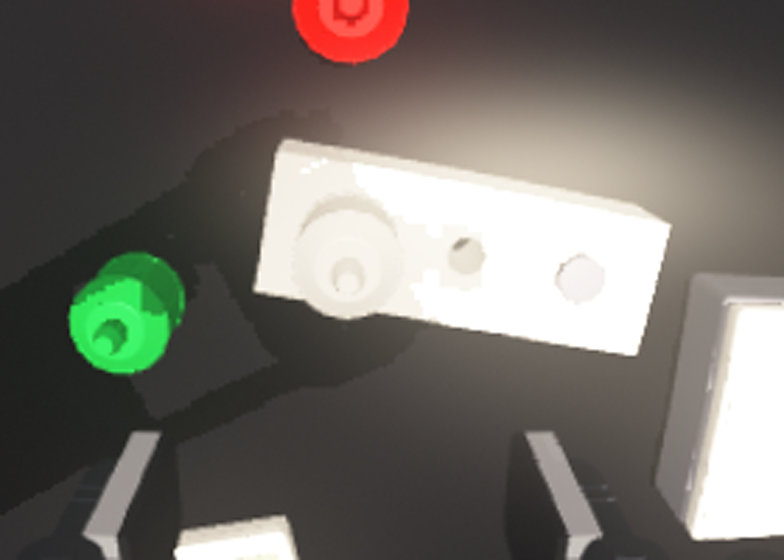

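Run:
```python
from h import *
np.set_printoptions(precision=4,suppress=True)
s=state();P=lambda x,y:(200+x/2.8,90+y/2.8)
for n,p,z in (("bodytop",P(347,262),.095),("nipple",P(347.5,272),.112),("hole",P(466,256),.045),("plug",P(580,279),.051)): print(n,atz("wrist",p,z,s))
f=cv2.imread("pics/w2.png")[:,:,1];a=f[150:220,295:350]
# edge of body: hough
c=cv2.HoughCircles(cv2.resize(f[140:220,285:365],None,fx=6,fy=6,interpolation=cv2.INTER_CUBIC),cv2.HOUGH_GRADIENT,1,30,param1=60,param2=20,minRadius=90,maxRadius=140)
print(None if c is None else [(285+x/6,140+y/6,r/6) for x,y,r in c[0][:4]])
```

```text
bodytop [0.4931 0.3378 0.095 ]
nipple [0.4931 0.3389 0.112 ]
hole [0.5429 0.3271 0.045 ]
plug [0.5912 0.3189 0.051 ]
None
```

play_rows(
  linear=[
    [0.0025,-0.0035,-0.05],
    [0,0,-0.05],
    [0,0,-0.05],
    [0,0,-0.03],
    [0,0,-0.018],
    [0,0,0],
    [0,0,0],
    [0,0,0],
  ],
  turn=[0,0,0,0,0,0,0,0],
)

```text
time: 4.4
tool_pos: [0.4939, 0.3392, 0.0544]
tool_rot: [0.001, 0.707, 0.707, 0.002]
contact_force: [0.2, 0.5, -0.9]
gripper_width: 0.701
grasp_force: 0.0
```

play_rows(
  linear=[
    [0,0,0],
    [0,0,0],
    [0,0,0],
    [0,0,0],
    [0,0,0],
    [0,0,0],
  ],
  turn=[0,0,0,0,0,0],
  hand=0.03,
)

```text
time: 5.15
tool_pos: [0.4934, 0.339, 0.0537]
tool_rot: [0.0, 0.707, 0.707, 0.001]
contact_force: [-1.0, -0.4, 5.7]
gripper_width: 0.456
grasp_force: 60.2
```

play_rows(
  linear=[
    [0,0,0.03],
    [0,0,0.04],
    [0,0,0.04],
    [0,-0.05,0.01],
    [0,-0.06,0],
    [0,-0.06,0],
    [0,-0.06,0],
    [0,-0.06,0],
  ],
  turn=[0,0,0,0,0,0,0,0],
)

```text
time: 6.15
tool_pos: [0.4918, 0.0468, 0.1717]
tool_rot: [-0.0, 0.707, 0.707, -0.0]
contact_force: [0.7, -0.4, -1.2]
gripper_width: 0.452
grasp_force: 62.2
```

play_rows(
  linear=[
    [0.001,-0.04,0],
    [0.0015,-0.02,0],
    [0,0,0],
    [0,0,0],
    [0,0,0],
  ],
  turn=[0,0,0,0,0],
)

```text
time: 6.78
tool_pos: [0.4949, -0.0105, 0.1721]
tool_rot: [-0.0, 0.707, 0.708, -0.0]
contact_force: [0.0, -0.6, -0.9]
gripper_width: 0.455
grasp_force: 62.2
```

Run:
```python
from h import *
np.set_printoptions(precision=4,suppress=True)
s=state();print(s["tool_pos"],s["contact_force"],s["gripper_width"],s["grasp_force"])
o=[]
for c in("scene","side"):
    f=grab_frame(c);cv2.imwrite(f"pics/{c}1.png",f[:,:,::-1])
    for d in trace(c,"filter_center"): print(c,round(d["p"],2),np.round(d["location"]))
    p=proj(c,s["tool_pos"]).astype(int);print(c,p)
    x,y=p[0]-35,p[1]-30;print(x,y)
    o.append(cv2.resize(f[y:y+100,x:x+70,::-1],(385,550),interpolation=cv2.INTER_CUBIC))
cv2.imwrite("pics/pair.png",np.hstack(o))
```

```text
[ 0.4949 -0.0105  0.1721] [ 0.0084 -0.5884 -0.8823] 0.45511105061211815 62.23178029060364
scene 0.77 [368. 130.]
scene 0.59 [295. 151.]
scene [298 153]
263 123
side 0.94 [394. 297.]
side 0.75 [339. 350.]
side [340 161]
305 131
```

View pics/pair.png

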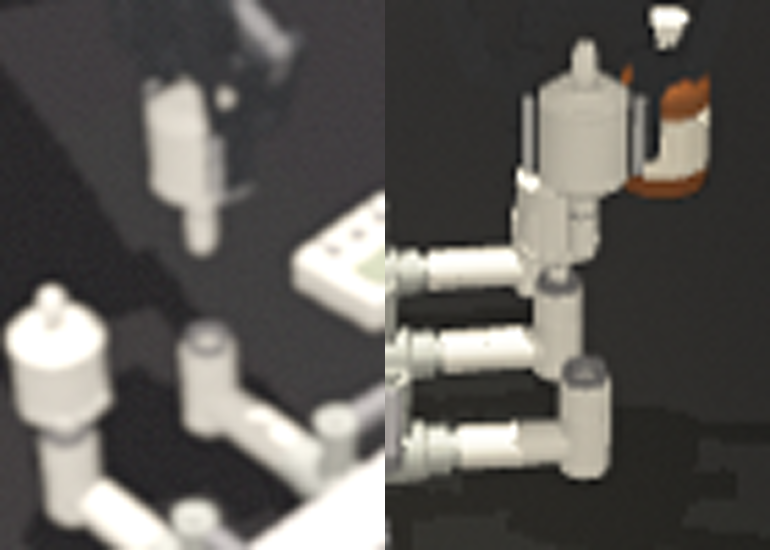

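Run:
```python
from h import *
np.set_printoptions(precision=4,suppress=True)
S=lambda x,y:(263+x/5.5,123+y/5.5);D=lambda x,y:(305+(x-385)/5.5,131+y/5.5)
for n,a,b in(("tip",S(202,253),D(583,260)),("mouth",S(209.5,338),D(587,372)),("bodymid",S(176,142),D(583,130))):
    r=[ray("scene",a),ray("side",b)];X=tri(r);print(n,X,[proj(c,X)-p for c,p in(("scene",a),("side",b))])
t=state()["tool_pos"];print([proj(c,t-[0,0,.042])for c in("scene","side")])
```

```text
tip [ 0.4943 -0.0122  0.1246] [array([-0.584 , -0.6058]), array([-0.6673,  0.5848])]
mouth [ 0.492  -0.0091  0.0676] [array([-0.5722, -0.5515]), array([-0.6538,  0.5355])]
bodymid [ 0.4923 -0.0188  0.188 ] [array([0.3583, 0.4112]), array([ 0.4067, -0.397 ])]
[array([299.6   , 166.6278]), array([340.0562, 177.0255])]
```

Run:
```python
from h import *
from scipy.optimize import least_squares
np.set_printoptions(precision=4,suppress=True)
S=lambda x,y:(263+x/5.5,123+y/5.5);D=lambda x,y:(305+(x-385)/5.5,131+y/5.5)
for n,z,a,b in(("tip",.130,S(202,253),D(583,260)),("mouth",.072,S(209.5,338),D(587,372))):
    print(n,atz("scene",a,z),atz("side",b,z))
    r=least_squares(lambda v:np.r_[proj("scene",[*v,z])-a,proj("side",[*v,z])-b],[.49,-.01]);print(r.x,r.fun)
# fitted mouth by template: dark collet ring in enlarged crops; also pixel per mm
for c in("scene","side"): print(c,(proj(c,[.496,-.011,.072])-proj(c,[.495,-.011,.072])),(proj(c,[.496,-.011,.072])-proj(c,[.496,-.012,.072])))
```

```text
tip [ 0.5031 -0.0159  0.13  ] [ 0.4928 -0.0049  0.13  ]
[ 0.4955 -0.0115] [-0.224  -2.1071 -1.1131 -1.2418]
mouth [ 0.4991 -0.0118  0.072 ] [ 0.4904 -0.0045  0.072 ]
[ 0.4928 -0.0084] [-0.2702 -1.6955 -0.9702 -0.8074]
scene [0.2075 0.1943] [ 0.3067 -0.1453]
side [-0.3923 -0.0026] [-0.0006  0.1992]
```

In the pair of crops, the stem is held upright with no visible tilt, its tip about 55 mm over the mouth: scene tip (300,169), mouth (301,184); side tip (341,178), mouth (342,198). These are coarse, at about 2.5 mm per pixel, so I'll cross-check with the closer wrist camera.

```bash
python3 look.py w3 filter_center:.189 fitting:.072 outlet_mouth:.072
python3 -c "
import cv2;a=cv2.imread('pics/w3.png');cv2.imwrite('pics/w3c.png',cv2.resize(a[120:360,260:440],(600,800),interpolation=cv2.INTER_CUBIC)[:600])"
```

```text
6.975 [ 0.4951 -0.0109  0.1723] [-0.      0.7067  0.7075  0.    ] [ 0.2489  0.7944 -1.1281] 0.4544128935509946
filter_center 0.97 [327. 287.] 8562 [276 221] [368 344] [ 0.4978 -0.0191  0.189 ]
fitting 0.82 [318. 193.] 895 [307 171] [334 210] [ 0.4923 -0.0071  0.072 ]
outlet_mouth 0.81 [384. 179.] 3999 [308 107] [435 210] [0.5461 0.0045 0.072 ]
```

View pics/w3c.png

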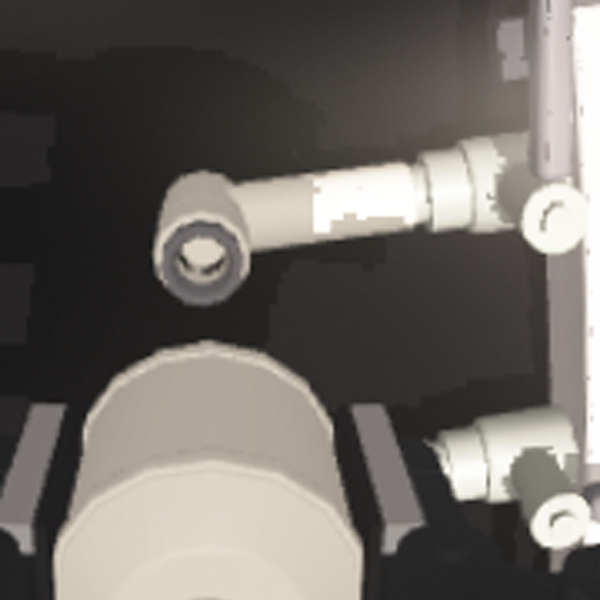

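Run:
```python
from h import *
np.set_printoptions(precision=4,suppress=True)
s=state();print(s["tool_pos"])
P=lambda x,y:(260+x/3.333,120+y/3.333)
print("mouth",atz("wrist",P(203,260),.072,s))
for z,y,a,b in((.189+.025,600,55,362),(.189-.022,420,85,333)):
    print("body",z,atz("wrist",P(a,y),z,s),atz("wrist",P(b,y),z,s))
t=s["tool_pos"]
print("bottom far edge y", atz("wrist",P(208,342),.164,s)," predicted", proj("wrist",[t[0],t[1]-.001+.0205,.167],s)," seen",P(208,342))
```

```text
[ 0.4951 -0.0113  0.1724]
mouth [ 0.4948 -0.012   0.072 ]
body 0.214 [ 0.4776 -0.0094  0.214 ] [ 0.5141 -0.0094  0.214 ]
body 0.167 [ 0.4763 -0.0086  0.167 ] [ 0.5157 -0.0086  0.167 ]
bottom far edge y [0.4958 0.0037 0.164 ]  predicted [320.9417 216.6092]  seen (322.40624062406243, 222.6102610261026)
```

```bash
cat > fit.py <<'E'
from h import *
from scipy.optimize import minimize
np.set_printoptions(precision=4,suppress=True)
s=state();t=s["tool_pos"];f=grab_frame("wrist")
m=[d for d in trace("wrist","filter_center")][0]["region"]
k=6;x0,x1,y0,y1=265,380,210,290
M=cv2.resize(m[y0:y1,x0:x1].astype(np.float32),None,fx=k,fy=k,interpolation=cv2.INTER_LINEAR)
A=np.linspace(0,2*np.pi,60)
def hull(v):
    o=np.array(v)*1e-3
    pts=[]
    for z,r in((-.025,.020),(-.0225,.0205),(.0225,.0205),(.025,.020)):
        for a in A:
            p=np.array([r*np.cos(a),r*np.sin(a),z])
            p=p+np.array([0,(o[3] if len(o)>3 else 0)*z*1e3*-1,0])
            q=proj("wrist",t+[o[0],o[1],o[2]]+p,s); pts.append(((q-[x0,y0]+.5)*k)-.5)
    return cv2.convexHull(np.float32(pts))
def cost(v):
    I=np.zeros(M.shape,np.float32);cv2.fillConvexPoly(I,np.round(hull(v)*16).astype(np.int32),1.,shift=4)
    return np.abs(I-M).sum()/k/k
for z in(14,17,20):
    r=minimize(lambda w:cost([w[0],w[1],z]),[0,-1],method="Nelder-Mead",options=dict(initial_simplex=[[0,-1],[2,-1],[0,-5]],xatol=.05,fatol=.5));print(z,r.x,r.fun)
r=minimize(cost,[0,-2,17],method="Nelder-Mead",options=dict(initial_simplex=[[0,-2,17],[2,-2,17],[0,-5,17],[0,-2,22]],xatol=.05,fatol=.5));print(r.x,r.fun)
# ring centre
g=cv2.cvtColor(f,cv2.COLOR_RGB2GRAY)
print(s["tool_pos"])
E
python3 fit.py
```

```text
Traceback (most recent call last):
  File "fit.py", line 22, in <module>
    r=minimize(lambda w:cost([w[0],w[1],z]),[0,-1],method="Nelder-Mead",options=dict(initial_simplex=[[0,-1],[2,-1],[0,-5]],xatol=.05,fatol=.5));print(z,r.x,r.fun)
  File "fit.py", line 22, in <lambda>
    r=minimize(lambda w:cost([w[0],w[1],z]),[0,-1],method="Nelder-Mead",options=dict(initial_simplex=[[0,-1],[2,-1],[0,-5]],xatol=.05,fatol=.5));print(z,r.x,r.fun)
                        ~~~~^^^^^^^^^^^^^^^
  File "fit.py", line 19, in cost
    I=np.zeros(M.shape,np.float32);cv2.fillConvexPoly(I,np.round(hull(v)*16).astype(np.int32),1.,shift=4)
                                                                 ~~~~^^^
  File "fit.py", line 16, in hull
    q=proj("wrist",t+[o[0],o[1],o[2]]+p,s); pts.append(((q-[x0,y0]+.5)*k)-.5)
  File "h.py", line 23, in proj
    ci=camera_info(cam);K=np.array(ci["camera_matrix"])
ValueError: time passes only in moves, steps and waits
```

```bash
sed -i '3a import functools\n_ci=camera_info\ncamera_info=functools.lru_cache(_ci)' h.py; python3 fit.py
```

```text
14 [ 0.6089 -6.065 ] 111.199462890625
17 [ 0.5478 -5.0116] 117.99073028564453
20 [ 0.5411 -3.8903] 145.5146484375
[ 0.5872 -5.8786 14.4697] 110.52313995361328
[ 0.4951 -0.0114  0.1724]
```

The estimates of the stem-to-mouth offset agree within about 2 mm: x about -0.8 mm, y about +3 mm. I'll apply that, go down to just above the mouth, and compare tip and mouth there, where calibration errors cancel.

play_rows(
  linear=[
    [-0.0008,0.0025,-0.01],
    [0,0,-0.02],
    [0,0,-0.015],
    [0,0,-0.005],
    [0,0,0],
    [0,0,0],
  ],
  turn=[0,0,0,0,0,0],
)

```text
time: 8.12
tool_pos: [0.4949, -0.0091, 0.1231]
tool_rot: [0.001, 0.707, 0.707, 0.0]
contact_force: [0.2, 0.1, -0.8]
gripper_width: 0.455
grasp_force: 62.2
```

Run:
```python
from h import *
np.set_printoptions(precision=4,suppress=True)
s=state();print(s["tool_pos"],s["contact_force"])
o=[]
for c in("scene","side"):
    f=np.mean([grab_frame(c).astype(float) for _ in range(3)],0).astype(np.uint8);cv2.imwrite(f"pics/{c}2.png",f[:,:,::-1])
    p=proj(c,[.4955,-.011,.085]).astype(int);x,y=p[0]-20,p[1]-30;print(c,x,y)
    o.append(cv2.resize(f[y:y+60,x:x+40,::-1],(400,600),interpolation=cv2.INTER_CUBIC))
cv2.imwrite("pics/pair2.png",np.hstack(o))
```

```text
[ 0.4949 -0.0091  0.1231] [ 0.2083  0.1423 -0.7538]
scene 280 149
side 319 162
```

View pics/pair2.png

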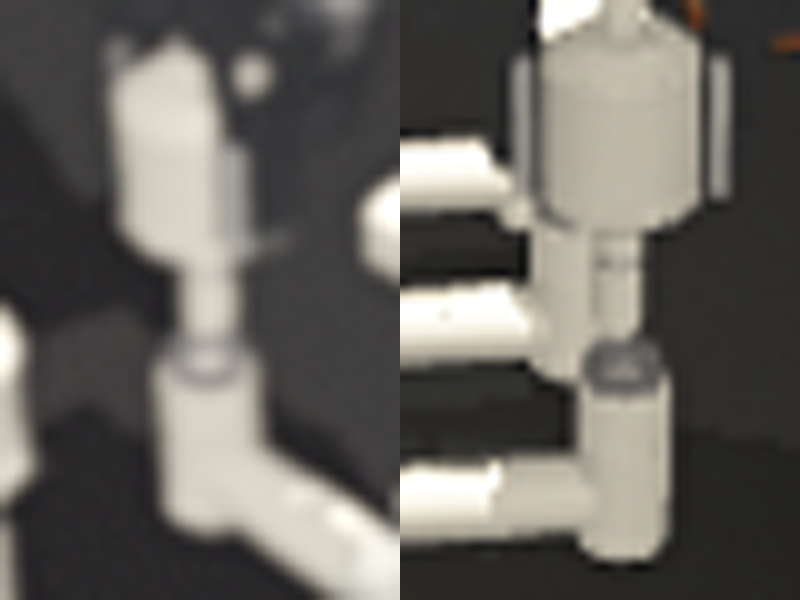

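The side crop shows the stem axis at 617 against the elbow axis at 623, so the stem is about 1.2–1.5 mm too far in +x. In the scene crop they line up (210 against 208), which that x shift explains. I'll correct x and lower into the funnel.

play_rows(
  linear=[
    [-0.0012,0,0],
    [0,0,-0.004],
    [0,0,-0.004],
    [0,0,-0.003],
    [0,0,-0.002],
    [0,0,0],
  ],
  turn=[0,0,0,0,0,0],
)

```text
time: 9.18
tool_pos: [0.493, -0.0089, 0.1091]
tool_rot: [-0.0, 0.707, 0.707, -0.0]
contact_force: [0.2, 0.2, -0.2]
gripper_width: 0.458
grasp_force: 62.2
```

play_rows(
  linear=[
    [0,0,-0.002],
    [0,0,-0.002],
    [0,0,-0.002],
    [0,0,0],
  ],
  turn=[0,0,0,0],
)

```text
time: 9.68
tool_pos: [0.4932, -0.0092, 0.1033]
tool_rot: [0.0, 0.707, 0.707, -0.0]
contact_force: [1.4, -0.7, -1.2]
gripper_width: 0.455
grasp_force: 62.2
```

play_rows(
  linear=[
    [0,0,-0.002],
    [0,0,-0.002],
    [0,0,-0.001],
    [0,0,0],
  ],
  turn=[0,0,0,0],
)

```text
time: 10.18
tool_pos: [0.4932, -0.0091, 0.0984]
tool_rot: [0.0, 0.707, 0.707, -0.0]
contact_force: [1.0, -2.2, -0.4]
gripper_width: 0.453
grasp_force: 62.2
```

play_rows(
  linear=[
    [0,0,-0.001],
    [0,0,-0.001],
    [0,0,0],
  ],
  turn=[0,0,0],
)

```text
time: 10.55
tool_pos: [0.4934, -0.0091, 0.0966]
tool_rot: [0.0, 0.707, 0.707, 0.0]
contact_force: [1.4, -2.2, 0.6]
gripper_width: 0.45
grasp_force: 62.3
```

play_rows(
  linear=[
    [0.0003,-0.0005,-0.001],
    [0,0,-0.001],
    [0,0,0],
  ],
  turn=[0,0,0],
)

```text
time: 10.92
tool_pos: [0.4935, -0.0096, 0.0947]
tool_rot: [0.0, 0.707, 0.707, -0.0]
contact_force: [-1.1, -1.4, 4.0]
gripper_width: 0.455
grasp_force: 62.7
```

play_rows(
  linear=[
    [0,0,-0.001],
    [0,0,-0.001],
    [0,0,0],
  ],
  turn=[0,0,0],
)

```text
time: 11.3
tool_pos: [0.4936, -0.0096, 0.0934]
tool_rot: [0.0, 0.707, 0.707, -0.0]
contact_force: [-2.7, -2.3, 8.6]
gripper_width: 0.456
grasp_force: 63.2
```

play_rows(
  linear=[
    [-0.0003,-0.0003,-0.001],
    [0,0,0],
    [0,0,0],
  ],
  turn=[0,0,0],
)

```text
time: 11.68
tool_pos: [0.4935, -0.0098, 0.0929]
tool_rot: [0.0, 0.707, 0.707, 0.0]
contact_force: [-3.0, -1.7, 10.7]
gripper_width: 0.455
grasp_force: 63.4
```

play_rows(
  linear=[
    [0,0,-0.001],
    [0,0,0],
    [0,0,0],
  ],
  turn=[0,0,0],
)

```text
time: 12.05
tool_pos: [0.4935, -0.0098, 0.0917]
tool_rot: [0.0, 0.707, 0.707, 0.0]
contact_force: [-2.7, -0.6, 9.9]
gripper_width: 0.452
grasp_force: 63.5
```

play_rows(
  linear=[
    [0,0,-0.001],
    [0,0,0],
    [0,0,0],
  ],
  turn=[0,0,0],
)

```text
time: 12.42
tool_pos: [0.4936, -0.0098, 0.0908]
tool_rot: [0.0, 0.707, 0.707, 0.0]
contact_force: [-3.4, -1.4, 10.2]
gripper_width: 0.457
grasp_force: 63.5
```

play_rows(
  linear=[
    [0,0,-0.001],
    [0,0,0],
    [0,0,0],
  ],
  turn=[0,0,0],
)

```text
time: 12.8
tool_pos: [0.4936, -0.0098, 0.0904]
tool_rot: [0.0, 0.707, 0.707, 0.0]
contact_force: [-4.0, -1.1, 13.1]
gripper_width: 0.454
grasp_force: 63.6
```

play_rows(
  linear=[
    [0,0,-0.001],
    [0,0,0],
    [0,0,0],
  ],
  turn=[0,0,0],
)

```text
time: 13.18
tool_pos: [0.4936, -0.0099, 0.0898]
tool_rot: [0.0, 0.707, 0.707, -0.0]
contact_force: [-6.4, -0.8, 15.3]
gripper_width: 0.457
grasp_force: 63.9
```

play_rows(
  linear=[
    [-0.0008,0,-0.001],
    [0,0,0],
    [0,0,0],
  ],
  turn=[0,0,0],
)

```text
time: 13.55
tool_pos: [0.4935, -0.0099, 0.0896]
tool_rot: [0.001, 0.707, 0.707, 0.0]
contact_force: [-5.8, -1.6, 16.9]
gripper_width: 0.457
grasp_force: 64.0
```

play_rows(
  linear=[
    [0,0,-0.001],
    [0,0,0],
    [0,0,0],
  ],
  turn=[0,0,0],
)

```text
time: 13.92
tool_pos: [0.4935, -0.0099, 0.0891]
tool_rot: [0.001, 0.707, 0.707, 0.0]
contact_force: [-8.0, -1.0, 21.0]
gripper_width: 0.453
grasp_force: 64.4
```

play_rows(
  linear=[
    [-0.0004,0,-0.001],
    [0,0,0],
    [0,0,0],
  ],
  turn=[0,0,0],
)

```text
time: 14.3
tool_pos: [0.4934, -0.0099, 0.0887]
tool_rot: [0.001, 0.707, 0.707, 0.0]
contact_force: [-7.7, -1.2, 23.6]
gripper_width: 0.453
grasp_force: 64.7
```

play_rows(
  linear=[
    [0,0,-0.0005],
    [0,0,0],
    [0,0,0],
  ],
  turn=[0,0,0],
)

```text
time: 14.68
tool_pos: [0.4934, -0.01, 0.0885]
tool_rot: [0.001, 0.707, 0.707, 0.0]
contact_force: [-8.2, -0.6, 26.3]
gripper_width: 0.454
grasp_force: 64.8
```

26 N is met only on the stop, and the tip height works out at 46.5 mm, against 46.3 expected with the give. So the stem is home. I'll relax the push before releasing.

play_rows(
  linear=[
    [0,0,0],
    [0.0004,0,0.002],
    [0.0004,0,0.002],
    [0,0,0],
    [0,0,0],
  ],
  turn=[0,0,0,0,0],
)

```text
time: 15.3
tool_pos: [0.4936, -0.0098, 0.0902]
tool_rot: [0.001, 0.707, 0.707, 0.0]
contact_force: [-4.9, -1.4, 13.7]
gripper_width: 0.453
grasp_force: 63.7
```

play_rows(
  linear=[
    [0.0004,0,0.002],
    [0,0,0.0015],
    [0,0,0],
    [0,0,0],
  ],
  turn=[0,0,0,0],
)

```text
time: 15.8
tool_pos: [0.4935, -0.0098, 0.0916]
tool_rot: [0.0, 0.707, 0.707, 0.0]
contact_force: [1.7, -1.3, 3.8]
gripper_width: 0.459
grasp_force: 62.7
```

play_rows(
  linear=[
    [0,0,0.0005],
    [0,0,0],
    [0,0,0],
    [0,0,0],
    [0,0,0],
  ],
  turn=[0,0,0,0,0],
  hand=0.06,
)

```text
time: 16.42
tool_pos: [0.493, -0.0097, 0.0917]
tool_rot: [-0.0, 0.707, 0.707, -0.0]
contact_force: [0.3, -0.6, 0.3]
gripper_width: 0.699
grasp_force: 0.0
```

play_rows(
  linear=[
    [0,0,0.02],
    [0,0,0.04],
    [0,0,0.05],
    [0,0.005,0.03],
    [0.02,0.01,0],
    [0,0,0],
    [0,0,0],
  ],
  turn=[0,0,0,0,0,0,0],
)

```text
time: 17.3
tool_pos: [0.5123, 0.0052, 0.231]
tool_rot: [-0.001, 0.707, 0.707, -0.001]
contact_force: [1.0, 0.3, -0.9]
gripper_width: 0.703
grasp_force: 0.0
```

```bash
python3 look.py w4 valve:.074 filter_center:.11
python3 - <<'E'
from h import *
a=cv2.imread('pics/w4.png')
A=cv2.resize(a[90:310,240:440],(500,550),interpolation=cv2.INTER_CUBIC)
f=np.mean([grab_frame("side").astype(float) for _ in range(2)],0).astype(np.uint8)
p=proj("side",[.495,-.011,.09]).astype(int);print(p)
B=cv2.resize(f[p[1]-40:p[1]+40,p[0]-20:p[0]+20,::-1],(275,550),interpolation=cv2.INTER_CUBIC)
cv2.imwrite("pics/w4c.png",np.hstack([A,B]))
E
```

```text
17.3 [0.5123 0.0052 0.231 ] [-0.0007  0.7071  0.7071 -0.0007] [ 0.9973  0.2532 -0.8944] 0.7031680238518638
valve 0.94 [390. 161.] 841 [381 121] [399 193] [0.5798 0.0254 0.074 ]
filter_center 0.88 [307. 212.] 2084 [277 182] [324 237] [ 0.4993 -0.0151  0.11  ]
[339 191]
```

View pics/w4c.png

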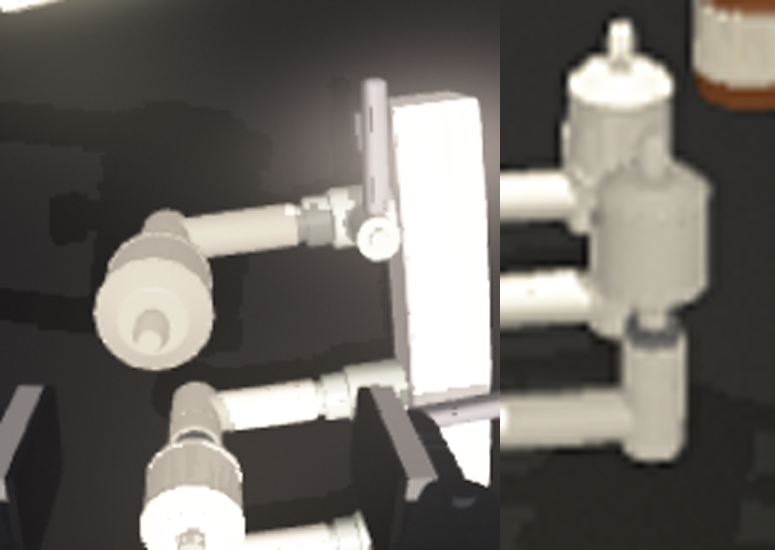

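The filter stands upright in the outlet, its body just above the collet as expected at home. The handle at crop (375,80)–(378,238) is still shut. I'll close the fingers, go down on the handle's −x side, and sweep it clockwise.

play_rows(
  linear=[
    [0.02,0.02,0],
    [0.021,0.021,0],
    [0,0,0],
    [0,0,-0.06],
    [0,0,-0.06],
    [0,0,-0.03],
    [0,0,-0.018],
    [0,0,0],
  ],
  turn=[0,0,0,0,0,0,0,0],
  hand=0.0,
)

```text
time: 18.55
tool_pos: [0.5532, 0.0459, 0.063]
tool_rot: [-0.001, 0.707, 0.707, -0.001]
contact_force: [-0.2, -0.7, 0.6]
gripper_width: 0.002
grasp_force: 0.0
```

play_rows(
  linear=[
    [0,0,0],
    [0.004,0,0],
    [0.004,0,0],
    [0.004,0,0],
    [0.004,0.001,0],
    [0,0,0],
  ],
  turn=[0,0,0,0,0,0],
)

```text
time: 19.3
tool_pos: [0.5705, 0.0471, 0.064]
tool_rot: [0.0, 0.707, 0.707, 0.0]
contact_force: [-1.6, -0.5, 1.7]
gripper_width: -0.005
grasp_force: 1.2
```

play_rows(
  linear=[
    [0.004,0.002,0],
    [0.004,0.0015,0],
    [0.005,0,0],
    [0.005,0,0],
    [0.005,-0.001,0],
    [0.005,-0.001,0],
    [0,0,0],
  ],
  turn=[0,0,0,0,0,0,0],
)

```text
time: 20.18
tool_pos: [0.5989, 0.0488, 0.064]
tool_rot: [0.0, 0.707, 0.707, 0.001]
contact_force: [-1.7, -0.3, 0.2]
gripper_width: 0.002
grasp_force: 0.6
```

play_rows(
  linear=[
    [0.006,-0.003,0],
    [0.005,-0.003,0],
    [0.005,-0.004,0],
    [0.004,-0.005,0],
    [0.004,-0.005,0],
    [0.003,-0.005,0],
    [0,0,0],
  ],
  turn=[0,0,0,0,0,0,0],
)

```text
time: 21.05
tool_pos: [0.6253, 0.0237, 0.0638]
tool_rot: [-0.0, 0.707, 0.707, 0.0]
contact_force: [-2.3, 3.3, -1.2]
gripper_width: -0.002
grasp_force: 1.7
```

play_rows(
  linear=[
    [0,-0.002,0],
    [0,-0.002,0],
    [0,0,0],
  ],
  turn=[0,0,0],
)

```text
time: 21.42
tool_pos: [0.6252, 0.023, 0.0639]
tool_rot: [-0.002, 0.707, 0.707, 0.003]
contact_force: [-1.7, 13.0, -0.9]
gripper_width: 0.002
grasp_force: 6.5
```

The force jumped to 13 N with hardly any motion, so the handle is on its open stop. I'll back off and check.

play_rows(
  linear=[
    [0,0.008,0],
    [0,0.012,0],
    [0,0.01,0.03],
    [0,0,0.05],
    [0,0,0.05],
    [-0.03,0,0.03],
    [-0.03,0,0],
    [0,0,0],
  ],
  turn=[0,0,0,0,0,0,0,0],
)

```text
time: 22.42
tool_pos: [0.5647, 0.0497, 0.225]
tool_rot: [0.001, 0.707, 0.707, 0.001]
contact_force: [0.4, -0.4, 0.4]
gripper_width: -0.0
grasp_force: 0.0
```

```bash
python3 look.py w5 valve:.074 filter_center:.11
python3 - <<'E'
from h import *
a=cv2.imread('pics/w5.png')
A=cv2.resize(a[150:370,220:440],(550,550),interpolation=cv2.INTER_CUBIC)
f=grab_frame("side");p=proj("side",[.495,-.011,.09]).astype(int)
B=cv2.resize(f[p[1]-40:p[1]+40,p[0]-30:p[0]+6,::-1],(248,550),interpolation=cv2.INTER_CUBIC)
cv2.imwrite("pics/w5c.png",np.hstack([A,B]))
E
```

```text
22.425 [0.5647 0.0497 0.225 ] [0.0013 0.7071 0.7071 0.0007] [ 0.3738 -0.4056  0.4196] -6.991503148773773e-05
valve 0.94 [360. 220.] 861 [330 212] [400 237] [0.6042 0.0093 0.074 ]
valve 0.45 [444.  30.] 4827 [401   0] [486  59] [0.6851 0.204  0.074 ]
filter_center 0.57 [253. 255.] 2009 [223 228] [271 283] [ 0.4999 -0.0121  0.11  ]
```

View pics/w5c.png

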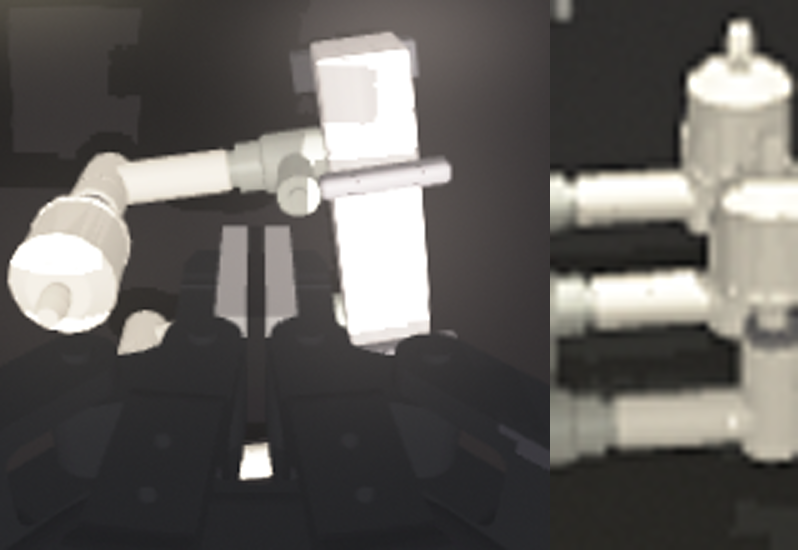

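The handle now runs from crop (300,190) to (450,172), over the bar and in line with the valve tube. The filter is still upright and seated, and the robot is clear of everything.

```bash
python3 -c "
from plant import *
print(job_done())"
```

```text
the job is handed in; nothing more can be done
None
```

The filter was pushed home on the tube stop (26 N measured), then its valve was turned to the open stop, the gripper was moved clear, and the job was handed in; no verdict came back.

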